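# Find the full tin by feel and slide it to the rail

## Task

Three identical closed tins stand in front of the metal stop rail; one is full of steel parts, the other two are empty. Nudge them to feel which one is full, then slide that tin straight back until it sits flush against the rail, without ramming it into the rail. Leave the two empty tins standing where they are, give or take the few centimetres of a nudge, and do not lift or tip any tin or disturb the other things on the bench.

Things in the scene. Friction and masses are not known exactly. Their poses are not given: they have to be found in the camera images.
- stop_rail: straight aluminium angle rail on a wooden batten, screwed to the bench behind the tins: 420 mm long, 40 mm high, 38 mm deep. Origin at the middle of the foot of the face that looks at the robot and the tins; y along the rail, x square to that face, pointing away from the tins. A tin flush against it has its centre 48 mm in front of this face.
- tin_a_mid (a point): closed square tin of plain steel, dark sides and a bright slip lid, 96 x 96 mm and 46 mm high, standing flat on the bench; the three tins look exactly alike. This point is its centre, 23 mm above the bench; z up, x and y square to its sides, x pointing roughly at the rail.
- tin_b_mid (a point): another tin, exactly like tin_a in size and looks and in how this point and its axes lie
- tin_c_mid (a point): another tin, exactly like tin_a in size and looks and in how this point and its axes lie
- tin_a: the same tin as tin_a_mid; origin at the centre of its underside. An empty tin weighs about 0.17 kg, the full one about 0.8 kg; which is which changes every time and cannot be seen. Sliding on the bench the full one resists with about 3 to 4 N, an empty one with under 1 N; against the rail, which does not give, the push rises well above that.
- tin_b: the same tin as tin_b_mid; origin at the centre of its underside. An empty tin weighs about 0.17 kg, the full one about 0.8 kg; which is which changes every time and cannot be seen. Sliding on the bench the full one resists with about 3 to 4 N, an empty one with under 1 N; against the rail, which does not give, the push rises well above that.
- tin_c: the same tin as tin_c_mid; origin at the centre of its underside. An empty tin weighs about 0.17 kg, the full one about 0.8 kg; which is which changes every time and cannot be seen. Sliding on the bench the full one resists with about 3 to 4 N, an empty one with under 1 N; against the rail, which does not give, the push rises well above that.
- oil_can_mid (a point): green oil can with a thin bent spout, 71 x 86 mm and 187 mm high, standing to the right; a bystander. This point is on its axis, 50 mm above the bench.
- tape_black: roll of black insulating tape lying flat, 64 x 67 mm, 18 mm high, near the right front of the work; a bystander. Origin at the centre of its underside.
Mind the look-alikes: they are no part of the job. Leave any orange or purple look-alike of the tin_c alone.

How it is judged:
By the outcome, as a careful person would: the job done as asked, in the order asked, and still so for the second after the job is handed in, with the robot touching nothing.
It also fails if it takes over 72 s, if anything falls off the work surface, if the arm or the gripper's body presses on something with over 40 N, if the wrist force passes 120 N, or if a joint passes its speed limit or range.

## Robot

A 7-joint arm with a two-finger parallel gripper is mounted at the origin on a cart in front of the work surface, level with it; the furniture and walls round the work are solid. World frame = base frame: x ahead of the robot, y to its left, z up, the work surface at z = 0. Lengths are in m, angles in rad, forces in N, time in s.
With the tool pointing down it reaches from about 0.425 to 0.925 m from the base axis. Payload 6.8 kg.
Tool frame: the origin (TCP) lies on the centre line of the jaws, within the pads' length; the fingertips stand 8 mm ahead of it and the grasp point (between the pads) lies 11 mm behind it (bot.tips_ahead is the distance from the TCP to the fingertips, in m); z points along the fingers, y is the line along which they close (so a half turn about z gives the same grasp; the last joint's range is limited). The gripper opens to 85 mm and grips with 20 to 120 N. Pads are 22 mm wide; open, the fingers measure 114 mm over their backs; the gripper's body (76 mm by 85 mm) begins 54 mm behind the grasp point. The pads swing forward as they close: fully open they stand 13 mm farther back than shut.
Start: joints at [-1.213, 0.477, 0.022, 1.555, -0.011, 1.109, -0.083], TCP at [0.303, 0.603, 0.239] pointing down, gripper open.
Joint ranges: [-2.96, 2.96], [-0.34, 2.1], [-1.41, 1.46], [0.24, 2.44], [-1.37, 4.51], [0.17, 1.92], [-2.96, 2.96]. Speed limits (rad/s): [2.39, 2.39, 3.14, 3.14, 3.14, 3.14, 3.14].

## Interface

Orientations are given as a unit quaternion [w, x, y, z].
In Python, from station import bot gives the robot as it stands.
- The arm moves only by the tool send_rows, never from a script. Its argument "deltas" is text: rows parted by semicolons, each of 4 numbers parted by spaces: the shift along the tool's x, y, z in m, then the turn about the tool's z in degrees. In form: x y z spin; .... A call has 1 to 5 rows; each row is the pose to reach, as a shift and turn from the pose commanded when the call began, along the tool's axes at that moment; what a row does not reach only later rows make up. A row lasts 1/10 s, in which the tool goes at most 50 mm and 8.59 degrees, less where a joint would pass 70% of its speed; a pose out of reach is approached as far as the arm can. A call with a gripper value outside its range is refused whole. "claw" is the opening, from 0 (shut) to 1 (fully open), set as the call begins (left out, the last holds). The fingers move at their own pace and stop on an object; "force" is the grip in N (left out, the last holds). Time passes only in rows, so rows that repeat a pose let the fingers close. It gives the time, the measured TCP pose, the force, the opening and the grip force at its end, in the units of the state.
- bot.get_obs(): the state, without advancing time (a new reading comes with each control period).
- bot.read_camera(name): name is "scene" or "side" or "wrist"; returns a dict with "img" (384x512x3 uint8, red, green, blue), "depth" (384x512 float32, m along the optical axis (not along the pixel's ray), 0 where there is no reading), "fx", "fy", "cx", "cy" (pixels), "camera_from_world" (4x4, takes a point from world to camera coordinates). Camera axes: x right, y up, looking along -z (the intrinsics and any distortion apply to the point x, -y, -z); pixel columns grow to the right and rows downward; lengths in m; the calibration is good to about 2 mm. A picture is of the moment at which its call begins.
- bot.hand_in(): hands the job in; it is judged then, once.
Trained networks look in a picture, given as the dict that the camera call returned (one of the last four; its "shot" number tells which), for a name from the list of things; names that differ only in an ending like _2 or _b are one class to them, and where a whole thing is asked for, a point or a joint stands for the part that bears it (a point fixed in the world has none). Each returns a list of dicts, best first, with "confidence" (0 to 1); they miss things now and then, are a little off and sometimes report something else, mostly with a low value. They report only what shows in the picture. A call takes as long as a camera call. They do not tell look-alikes from the thing itself.
- bot.masks_of(picture, query): "mask" (384x512 bool, what is visible of it).
- bot.landmark_of(picture, query): "xyz" ([x, y, z] in m, in world coordinates, good to about 4 mm: a listed point, or the origin of a listed thing).
The state is a dict: "t": time; "q": joint angles; "joint_vel": joint speeds; "joint_torque": joint torques, N m; "eef_pos": TCP position; "tool_rot": TCP orientation; "contact_force": force on the tool from outside, world axes, zero at the start; "torque": the same for the moment, N m; "gripper_width": opening from 0.0 (shut) to 1.0 (fully open); "grasp_force": force on a finger pad.
Only numpy, scipy, OpenCV 4.12 (cv2) and the standard library are available. Lean on these libraries where they do the work, as an engineer would, in place of code of your own. Each camera call takes 0.05 s, during which the arm holds its last target. There are 200 camera calls.

## Working session

There is one attempt and no reset: what is moved stays moved. The work goes in short steps, Python scripts to look and compute and a tool call to move; the robot and the scene stay as the last step left them, time stands still between calls to the robot, and variables do not carry over. Pictures are saved under pics/ and viewed, at most 10 in all, crops included, and the job is handed in when it is done.

Besides the shell and the picture viewer there is one more tool, called after ">>>" as name(argument=value, ...) on one line, values as JSON. send_rows: Moves the arm, as the interface text tells. Its arguments: {"type":"object","properties":{"deltas":{"type":"string"},"claw":{"type":"number"},"force":{"type":"number"}},"required":["deltas"]}

```bash
mkdir -p pics
cat > h.py <<'E'
import numpy as np, cv2
from station import bot
def save(p,n): cv2.imwrite('pics/'+n,cv2.cvtColor(p['img'],cv2.COLOR_RGB2BGR))
def proj(p,X):
    c=(p['camera_from_world']@np.r_[X,1])[:3]; return p['cx']+p['fx']*c[0]/-c[2], p['cy']-p['fy']*c[1]/-c[2]
def cloud(p):
    d=p['depth'];v,u=np.indices(d.shape)
    P=np.stack([(u-p['cx'])/p['fx']*d,-(v-p['cy'])/p['fy']*d,-d,np.ones_like(d)],-1)
    W=P@np.linalg.inv(p['camera_from_world']).T
    W[d==0]=np.nan
    return W[...,:3]
E
python3 - <<'E'
from h import *
np.set_printoptions(precision=4,suppress=True)
o=bot.get_obs();print(o, bot.tips_ahead)
for c in ['scene','side']:
    p=bot.read_camera(c);save(p,c+'.png');print(c,np.linalg.inv(p['camera_from_world'])[:3,3])
    for n in ['tin_a_mid','stop_rail','oil_can_mid','tape_black']:
        for r in bot.landmark_of(p,n): print(n,np.array(r['xyz']),round(r['confidence'],2),np.round(proj(p,r['xyz'])))
E
```

```text
{'t': 0.0, 'q': array([-1.2131,  0.4778,  0.0223,  1.5564, -0.0115,  1.1093, -0.0831]), 'joint_vel': array([ 0.0001,  0.0006,  0.0002, -0.0016,  0.0006,  0.0001, -0.0002]), 'joint_torque': array([  0.    , -59.6466,   1.6082, -28.1197,   0.0126,   0.0097,
         0.    ]), 'eef_pos': array([0.3029, 0.6026, 0.2384]), 'tool_rot': array([-0.0001,  0.2308,  0.973 , -0.0009]), 'contact_force': array([-0.4411, -0.7398,  0.8233]), 'torque': array([ 0.0257,  0.0414, -0.0115]), 'grasp_force': 0.0, 'gripper_width': 0.9999626061524273} 0.008
scene [ 0.0866 -0.6772  0.9084]
tin_a_mid [ 0.5094 -0.044   0.0245] 0.65 [251. 214.]
stop_rail [ 0.6955  0.0869 -0.0029] 0.73 [280. 162.]
oil_can_mid [ 0.5957 -0.3529  0.0482] 0.7 [367. 281.]
tape_black [ 0.3853 -0.3198 -0.0001] 0.8 [276. 332.]
side [ 0.0724 -0.7087  0.7228]
tin_a_mid [ 0.5019 -0.0365  0.0217] 0.85 [249. 204.]
stop_rail [0.6905 0.0859 0.0014] 0.93 [276. 166.]
oil_can_mid [ 0.5953 -0.3514  0.0465] 0.73 [358. 253.]
tape_black [ 0.3804 -0.3224 -0.0014] 0.59 [276. 303.]
tape_black [0.5543 0.2411 0.0227] 0.21 [215. 152.]
```

View pics/scene.png

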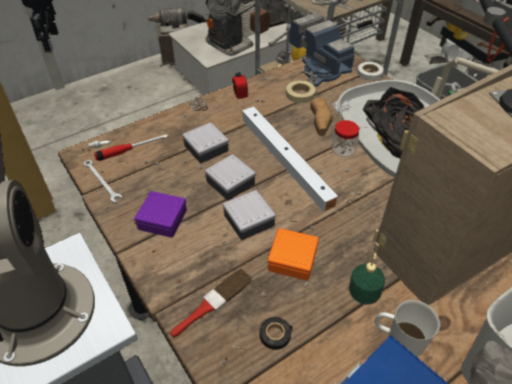

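View pics/side.png

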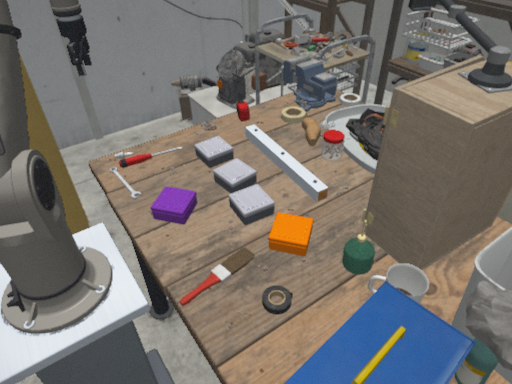

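The scene picture shows three grey tins at (206,140), (230,174) and (249,213). The look-alikes are purple at (161,213) and orange at (294,253). The rail runs from (245,112) to (333,200). The grey tins are the ones to work on. Next I measure their poses from depth.

Run:
```python
from h import *
np.set_printoptions(precision=4,suppress=True)
for c in ['scene','side']:
    p=bot.read_camera(c);W=cloud(p)
    hsv=cv2.cvtColor(p['img'],cv2.COLOR_RGB2HSV)
    for lo,hi,nm in [(.038,.056,'tintop'),(.030,.050,'railtop')]:
        m=((W[...,2]>lo)&(W[...,2]<hi)&(W[...,0]>.3)&(W[...,0]<.95)&(abs(W[...,1])<.45)).astype(np.uint8)
        n,l,s,ce=cv2.connectedComponentsWithStats(m,connectivity=4)
        for i in range(1,n):
            if s[i,4]<150: continue
            q=W[l==i]; r=cv2.minAreaRect(q[:,:2].astype(np.float32))
            print(c,nm,s[i,4],'rect',np.round(r[0],4),np.round(r[1],4),round(r[2],2),'z',np.median(q[:,2]).round(4),'px',ce[i].round(),'sat',np.median(hsv[l==i][:,1]))
    if c=='scene':
        cv2.imwrite('pics/crop.png',cv2.resize(cv2.cvtColor(p['img'][100:290,120:350],cv2.COLOR_RGB2BGR),None,fx=3,fy=3))
```

```text
scene tintop 317 rect [0.9015 0.1607] [0.1227 0.049 ] 58.14 z 0.0433 px [321. 110.] sat 126.0
scene tintop 1360 rect [0.7079 0.0823] [0.4196 0.0417] 85.53 z 0.0404 px [291. 155.] sat 3.0
scene tintop 843 rect [0.5502 0.2441] [0.1006 0.0962] 89.11 z 0.0463 px [205. 138.] sat 5.0
scene tintop 1029 rect [0.5342 0.0908] [0.0976 0.0995] 5.91 z 0.0462 px [229. 172.] sat 5.0
scene tintop 1271 rect [ 0.5026 -0.0447] [0.0981 0.0965] 84.94 z 0.0463 px [248. 210.] sat 5.0
scene tintop 1042 rect [0.3301 0.0768] [0.0977 0.0961] 40.22 z 0.0461 px [163. 208.] sat 171.0
scene tintop 1562 rect [ 0.5211 -0.196 ] [0.1017 0.0958] 39.34 z 0.0463 px [293. 250.] sat 211.0
scene tintop 382 rect [ 0.6865 -0.3636] [0.173  0.0117] 89.1 z 0.0469 px [403. 267.] sat 78.0
scene tintop 221 rect [ 0.5845 -0.3558] [0.0361 0.0697] 25.93 z 0.0493 px [364. 288.] sat 112.0
scene railtop 435 rect [0.8975 0.154 ] [0.1381 0.0539] 58.25 z 0.0413 px [321. 113.] sat 126.0
scene railtop 1719 rect [0.7081 0.0828] [0.423 0.042] 85.67 z 0.0399 px [290. 156.] sat 3.0
scene railtop 899 rect [0.5502 0.2451] [0.0978 0.1006] 0.45 z 0.0
[... 1587 characters left out ...]
 85.21 z 0.0422 px [287. 159.] sat 13.0
side railtop 478 rect [0.5535 0.245 ] [0.1005 0.0962] 89.96 z 0.0479 px [214. 149.] sat 13.0
side railtop 691 rect [0.5379 0.091 ] [0.0968 0.0993] 6.81 z 0.0478 px [235. 173.] sat 13.0
side railtop 873 rect [ 0.5057 -0.0441] [0.0971 0.0957] 85.02 z 0.0479 px [251. 201.] sat 14.0
side railtop 714 rect [0.3318 0.077 ] [0.0979 0.0956] 39.78 z 0.048 px [177. 200.] sat 164.0
side railtop 1121 rect [ 0.5232 -0.1954] [0.0983 0.0961] 38.99 z 0.0479 px [291. 230.] sat 244.0
side railtop 353 rect [ 0.6874 -0.3678] [0.164  0.0072] 85.97 z 0.0399 px [392. 244.] sat 53.0
side railtop 190 rect [ 0.5857 -0.3556] [0.0356 0.071 ] 27.62 z 0.0398 px [357. 261.] sat 102.0
```

View pics/crop.png

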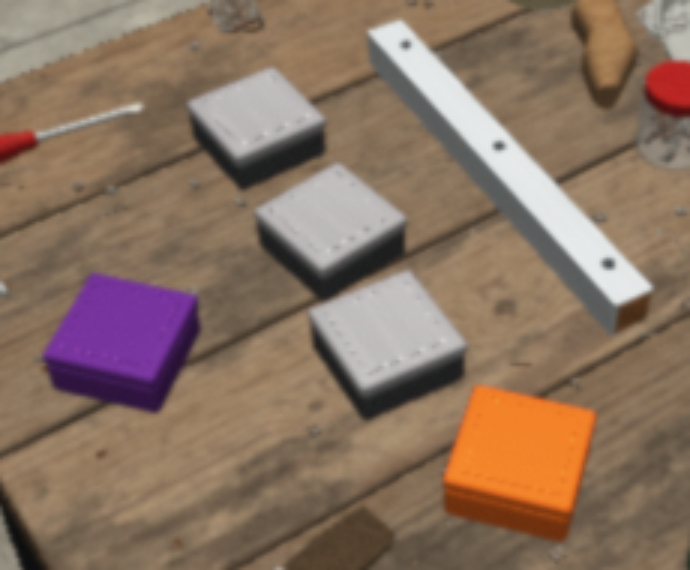

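The crop confirms three plain grey tins, with purple and orange as bystanders; their centres come from depth at a lid height of 46 mm, as expected. Now I move over toward the left tin and align the tool with the rail.

>>> send_rows(deltas="-0.04 -0.03 0 -5;-0.08 -0.06 0 -10;-0.12 -0.09 0 -15;-0.16 -0.12 0 -20;-0.2 -0.15 0 -22.2", claw=0.5)

```text
t: 1.1
eef_pos: [0.4152, 0.3774, 0.2396]
tool_rot: [0.0, 0.038, 0.999, 0.0]
contact_force: [0.5, 0.8, -0.3]
gripper_width: 0.502
grasp_force: 0.0
```

```bash
cat >> h.py <<'E'
from scipy.spatial.transform import Rotation as R
def delta(X):
    o=bot.get_obs();q=o['tool_rot'];r=R.from_quat([q[1],q[2],q[3],q[0]]);M=r.as_matrix()
    print('pos',o['eef_pos'].round(4),'xang',np.degrees(np.arctan2(M[1,0],M[0,0])).round(2),'F',o['contact_force'].round(2),'d',(M.T@(np.array(X)-o['eef_pos'])).round(4),'t',o['t'])
E
python3 -c "
from h import *
delta([.467,.251,.1])"
```

```text
pos [0.4152 0.3774 0.2396] xang 175.68 F [ 0.45  0.83 -0.3 ] d [-0.0611 -0.1222  0.1395] t 1.1
```

>>> send_rows(deltas="-0.015 -0.03 0.03 0.2;-0.03 -0.06 0.07 0.2;-0.045 -0.09 0.1 0.2;-0.061 -0.122 0.14 0.2;-0.061 -0.122 0.14 0.2")

```text
t: 1.6
eef_pos: [0.465, 0.246, 0.0954]
tool_rot: [-0.003, 0.044, 0.999, -0.003]
contact_force: [0.6, -0.5, -0.3]
gripper_width: 0.502
grasp_force: 0.0
```

>>> send_rows(deltas="0 0 0.03 0;0 0 0.055 0;0 0 0.07 0;0 0 0.08 0;0 0 0.08 0")

```text
t: 2.1
eef_pos: [0.4653, 0.2531, 0.0187]
tool_rot: [-0.001, 0.041, 0.999, -0.0]
contact_force: [-0.3, -0.1, -0.1]
gripper_width: 0.499
grasp_force: 0.0
```

Run:
```python
from h import *
delta([.492,.249,.02])
p=bot.read_camera('side');cv2.imwrite('pics/s2.png',cv2.resize(cv2.cvtColor(p['img'][60:260,100:370],cv2.COLOR_RGB2BGR),None,fx=2.8,fy=2.8))
```

```text
pos [0.4653 0.2531 0.0187] xang 175.34 F [-0.29 -0.13 -0.11] d [-0.027  -0.002  -0.0014] t 2.1
```

View pics/s2.png

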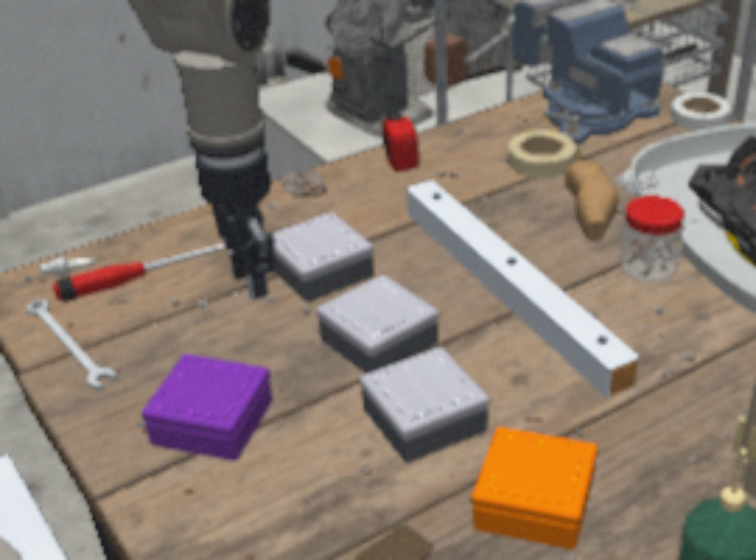

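The gripper, at crop pixel (250,270), is low in front of the left tin, with its fingers side by side along the rail. Nudging now.

>>> send_rows(deltas="-0.004 0 0 0;-0.008 0 0 0;-0.012 0 0 0;-0.016 0 0 0;-0.02 0 0 0")

```text
t: 2.65
eef_pos: [0.4863, 0.2512, 0.0195]
tool_rot: [0.0, 0.041, 0.999, 0.0]
contact_force: [1.4, 0.6, -0.5]
gripper_width: 0.499
grasp_force: 0.0
```

>>> send_rows(deltas="-0.003 0 0 0;-0.006 0 0 0;-0.009 0 0 0;-0.012 0 0 0;-0.015 0 0 0")

```text
t: 3.15
eef_pos: [0.4979, 0.2512, 0.019]
tool_rot: [-0.002, 0.04, 0.999, -0.0]
contact_force: [-6.8, 2.6, 4.0]
gripper_width: 0.501
grasp_force: 3.5
```

>>> send_rows(deltas="-0.003 0 0 0;-0.006 0 0 0;-0.009 0 0 0")

```text
t: 3.45
eef_pos: [0.5071, 0.2505, 0.019]
tool_rot: [-0.002, 0.04, 0.999, -0.0]
contact_force: [-8.4, 2.3, 5.7]
gripper_width: 0.5
grasp_force: 4.2
```

```bash
cat >> h.py <<'E'
def tins(c='scene'):
    p=bot.read_camera(c);W=cloud(p);s_=cv2.cvtColor(p['img'],cv2.COLOR_RGB2HSV)[...,1]
    m=((W[...,2]>.038)&(W[...,2]<.056)&(W[...,0]>.4)&(W[...,0]<.72)&(abs(W[...,1])<.45)&(s_<60)).astype(np.uint8)
    n,l,s,ce=cv2.connectedComponentsWithStats(m,connectivity=4)
    for i in range(1,n):
        if s[i,4]>150:
            r=cv2.minAreaRect(W[l==i][:,:2].astype(np.float32));print(c,np.round(r[0],4),np.round(r[1],4),round(r[2],1))
    return p
E
python3 -c "
from h import *
delta([.492,.249,.02]);tins()"
```

```text
pos [0.5071 0.2505 0.019 ] xang 175.45 F [-8.39  2.32  5.68] d [ 0.0149 -0.0027 -0.001 ] t 3.45
scene [0.7074 0.0826] [0.4204 0.0397] 85.5
scene [0.5596 0.2405] [0.0998 0.1027] 85.4
scene [0.535  0.0919] [0.098  0.1006] 6.3
scene [ 0.503  -0.0428] [0.101  0.0959] 84.3
```

>>> send_rows(deltas="0.02 0 0 0;0.04 0 0 0;0.056 0 0 0;0.056 -0.03 0 0;0.056 -0.07 0 0")

```text
t: 4.0
eef_pos: [0.448, 0.186, 0.0195]
tool_rot: [0.001, 0.038, 0.999, 0.001]
contact_force: [1.5, -0.1, 0.1]
gripper_width: 0.5
grasp_force: 0.0
```

>>> send_rows(deltas="0 -0.03 0 0;0 -0.06 0 0;0 -0.08 0 0;0 -0.086 0 0;0 -0.086 0 0")

```text
t: 4.5
eef_pos: [0.4412, 0.0979, 0.0194]
tool_rot: [0.0, 0.042, 0.999, 0.0]
contact_force: [-0.0, 0.2, -0.3]
gripper_width: 0.5
grasp_force: 0.0
```

```bash
python3 -c "
from h import *
delta([.477,.097,.02]);tins()"
```

```text
pos [0.4412 0.0979 0.0194] xang 175.22 F [-0.    0.19 -0.29] d [-0.0357  0.0021 -0.0006] t 4.5
scene [0.7074 0.0836] [0.4208 0.0399] 85.7
scene [0.5754 0.2395] [0.1002 0.0747] 84.1
scene [0.5351 0.0899] [0.0974 0.099 ] 6.5
scene [ 0.5026 -0.044 ] [0.1001 0.0967] 84.8
```

>>> send_rows(deltas="-0.006 0 0 0;-0.012 0 0 0;-0.016 0 0 0;-0.019 0 0 0;-0.022 0 0 0")

```text
t: 5.05
eef_pos: [0.4633, 0.0968, 0.0192]
tool_rot: [-0.0, 0.041, 0.999, 0.0]
contact_force: [-0.1, 0.5, 0.0]
gripper_width: 0.498
grasp_force: 0.0
```

>>> send_rows(deltas="-0.003 0 0 0;-0.006 0 0 0;-0.009 0 0 0;-0.012 0 0 0;-0.015 0 0 0")

```text
t: 5.55
eef_pos: [0.4776, 0.0954, 0.0192]
tool_rot: [-0.0, 0.041, 0.999, -0.0]
contact_force: [-1.4, 1.3, 1.4]
gripper_width: 0.496
grasp_force: 0.8
```

>>> send_rows(deltas="-0.003 0 0 0;-0.006 0 0 0;-0.009 0 0 0")

```text
t: 5.85
eef_pos: [0.4872, 0.0946, 0.0193]
tool_rot: [0.0, 0.041, 0.999, 0.0]
contact_force: [-0.5, 0.7, 0.1]
gripper_width: 0.501
grasp_force: 0.4
```

```bash
python3 -c "
from h import *
delta([.477,.097,.02]);tins()"
```

```text
pos [0.4872 0.0946 0.0193] xang 175.3 F [-0.47  0.72  0.13] d [ 0.0103  0.0016 -0.0007] t 5.85
scene [0.7076 0.0823] [0.4203 0.0399] 85.7
scene [0.5476 0.0861] [0.0965 0.0994] 2.1
scene [ 0.5032 -0.043 ] [0.1004 0.0963] 84.8
```

The left tin resisted with about 8 N and the middle one with about 1 N, so the left tin is the full one. Going back to it.

>>> send_rows(deltas="0.02 0 0 0;0.03 0.01 0 0;0.03 0.05 0 0;0.03 0.09 0 0;0.03 0.13 0 0")

```text
t: 6.4
eef_pos: [0.4678, 0.2289, 0.0196]
tool_rot: [0.0, 0.041, 0.999, 0.0]
contact_force: [0.4, -0.3, 0.0]
gripper_width: 0.503
grasp_force: 0.0
```

>>> send_rows(deltas="0 0.012 0 0;0 0.022 0 0;0 0.022 0 0;0 0.022 0 0;0 0.022 0 0")

```text
t: 6.9
eef_pos: [0.4694, 0.2466, 0.0192]
tool_rot: [-0.0, 0.042, 0.999, -0.001]
contact_force: [0.1, -0.7, -0.3]
gripper_width: 0.499
grasp_force: 0.0
```

```bash
python3 -c "
from h import *
delta([.485,.246,.019]);tins();tins('side')"
```

```text
pos [0.4694 0.2466 0.0192] xang 175.18 F [ 0.06 -0.74 -0.34] d [-0.0156  0.0007  0.0002] t 6.9
scene [0.707  0.0841] [0.4216 0.0401] 85.6
scene [0.5641 0.2408] [0.1016 0.0968] 84.1
scene [0.5486 0.086 ] [0.099  0.1001] 1.1
scene [ 0.5028 -0.0445] [0.0999 0.0973] 85.1
side [0.7091 0.084 ] [0.4216 0.0408] 86.1
side [0.5655 0.2407] [0.0993 0.0943] 85.7
side [0.5509 0.087 ] [0.098  0.1009] 1.4
side [ 0.5058 -0.0424] [0.0989 0.0971] 84.1
side [ 0.6869 -0.378 ] [0.1441 0.0047] 87.3
```

>>> send_rows(deltas="-0.008 0 0 0;-0.016 0 0 0;-0.024 0 0 0;-0.029 0 0 0;-0.032 0 0 0")

```text
t: 7.5
eef_pos: [0.5022, 0.2457, 0.0193]
tool_rot: [0.0, 0.041, 0.999, 0.0]
contact_force: [-0.2, 0.0, 0.1]
gripper_width: 0.497
grasp_force: 0.0
```

>>> send_rows(deltas="-0.003 0 0 0;-0.007 0 0 0;-0.011 0 0 0;-0.015 0 0 0;-0.019 0 0 0")

```text
t: 8.0
eef_pos: [0.5168, 0.2448, 0.0189]
tool_rot: [-0.003, 0.04, 0.999, -0.001]
contact_force: [-9.1, 0.5, 7.1]
gripper_width: 0.504
grasp_force: 4.6
```

>>> send_rows(deltas="-0.004 0 0 0;-0.008 0 0 0;-0.012 0 0 0;-0.016 0 0 0;-0.02 0 0 0")

```text
t: 8.5
eef_pos: [0.5368, 0.2433, 0.0189]
tool_rot: [-0.003, 0.04, 0.999, -0.001]
contact_force: [-9.5, 0.4, 7.3]
gripper_width: 0.502
grasp_force: 4.6
```

```bash
python3 -c "
from h import *
n=np.array([.997,-.0767]);delta([.485,.246,.019]);print(bot.get_obs()['eef_pos'][:2]@n);tins();tins('side')"
```

```text
pos [0.5368 0.2433 0.0189] xang 175.42 F [-9.5   0.4   7.34] d [ 0.0519 -0.0014  0.0002] t 8.5
0.5165784322896554
scene [0.706  0.0816] [0.4204 0.0404] 85.8
scene [0.5935 0.2384] [0.0996 0.0963] 85.0
scene [0.548  0.0864] [0.0969 0.0984] 1.9
scene [ 0.5033 -0.044 ] [0.0992 0.0959] 85.0
side [0.7086 0.0822] [0.42   0.0399] 86.1
side [0.5866 0.2378] [0.0963 0.1205] 87.8
side [0.5504 0.087 ] [0.0971 0.0999] 1.2
side [ 0.5053 -0.0442] [0.0978 0.0964] 86.3
side [ 0.687  -0.3784] [0.143  0.0054] 87.1
```

>>> send_rows(deltas="-0.004 0 0 0;-0.008 0 0 0;-0.012 0 0 0;-0.016 0 0 0;-0.02 0 0 0")

```text
t: 9.1
eef_pos: [0.5573, 0.2416, 0.0188]
tool_rot: [-0.003, 0.04, 0.999, -0.001]
contact_force: [-7.9, -0.1, 5.1]
gripper_width: 0.499
grasp_force: 4.0
```

>>> send_rows(deltas="-0.004 0 0 0;-0.008 0 0 0;-0.012 0 0 0;-0.015 0 0 0;-0.018 0 0 0")

```text
t: 9.6
eef_pos: [0.5752, 0.2401, 0.0188]
tool_rot: [-0.003, 0.04, 0.999, -0.0]
contact_force: [-7.9, 0.9, 5.0]
gripper_width: 0.502
grasp_force: 4.2
```

```bash
python3 -c "
from h import *
n=np.array([.997,-.0767]);delta([.485,.246,.019]);print(bot.get_obs()['eef_pos'][:2]@n);tins();tins('side')"
```

```text
pos [0.5752 0.2401 0.0188] xang 175.38 F [-7.93  0.86  4.95] d [ 0.0904 -0.0014  0.0003] t 9.6
0.5550565271733345
scene [0.7068 0.0822] [0.4191 0.04  ] 85.8
scene [0.6332 0.2363] [0.1011 0.0974] 83.6
scene [0.5488 0.0854] [0.0974 0.098 ] 3.1
scene [ 0.5032 -0.0439] [0.0989 0.097 ] 85.2
side [0.7102 0.0822] [0.4189 0.0404] 85.4
side [0.6241 0.2362] [0.0997 0.118 ] 85.3
side [0.5507 0.086 ] [0.0965 0.0999] 2.3
side [ 0.5056 -0.0434] [0.099  0.0959] 84.5
side [ 0.6872 -0.3777] [0.1436 0.0052] 86.4
```

>>> send_rows(deltas="-0.002 0 0 0;-0.004 0 0 0;-0.006 0 0 0;-0.008 0 0 0;-0.01 0 0 0")

```text
t: 10.2
eef_pos: [0.5852, 0.2394, 0.0188]
tool_rot: [-0.003, 0.04, 0.999, -0.0]
contact_force: [-8.0, 0.4, 5.0]
gripper_width: 0.494
grasp_force: 4.0
```

>>> send_rows(deltas="-0.001 0 0 0;-0.002 0 0 0;-0.003 0 0 0;-0.004 0 0 0")

```text
t: 10.6
eef_pos: [0.5891, 0.2391, 0.0188]
tool_rot: [-0.003, 0.04, 0.999, -0.0]
contact_force: [-8.2, 1.5, 5.6]
gripper_width: 0.503
grasp_force: 4.0
```

Now about 4 mm remains by the estimate; creeping forward with the force watched.

>>> send_rows(deltas="-0.001 0 0 0;-0.002 0 0 0")

```text
t: 10.8
eef_pos: [0.5911, 0.2389, 0.0188]
tool_rot: [-0.003, 0.04, 0.999, -0.0]
contact_force: [-7.5, 0.8, 5.3]
gripper_width: 0.5
grasp_force: 4.0
```

>>> send_rows(deltas="-0.0007 0 0 0;-0.0014 0 0 0")

```text
t: 11.0
eef_pos: [0.5925, 0.2388, 0.0188]
tool_rot: [-0.003, 0.04, 0.999, -0.0]
contact_force: [-8.0, 0.4, 5.0]
gripper_width: 0.501
grasp_force: 4.0
```

```bash
python3 -c "
from h import *
n=np.array([.997,-.0767]);delta([.485,.246,.019]);print(bot.get_obs()['eef_pos'][:2]@n);p=tins()
cv2.imwrite('pics/e1.png',cv2.resize(cv2.cvtColor(p['img'][90:220,170:350],cv2.COLOR_RGB2BGR),None,fx=4,fy=4))"
```

```text
pos [0.5925 0.2388 0.0188] xang 175.38 F [-8.    0.38  4.97] d [ 0.1077 -0.0015  0.0004] t 11.0
0.5723900110931515
scene [0.6482 0.0832] [0.1434 0.422 ] 0.0
scene [0.5478 0.0868] [0.0976 0.1026] 3.8
scene [ 0.5027 -0.0442] [0.0989 0.0972] 85.9
```

View pics/e1.png

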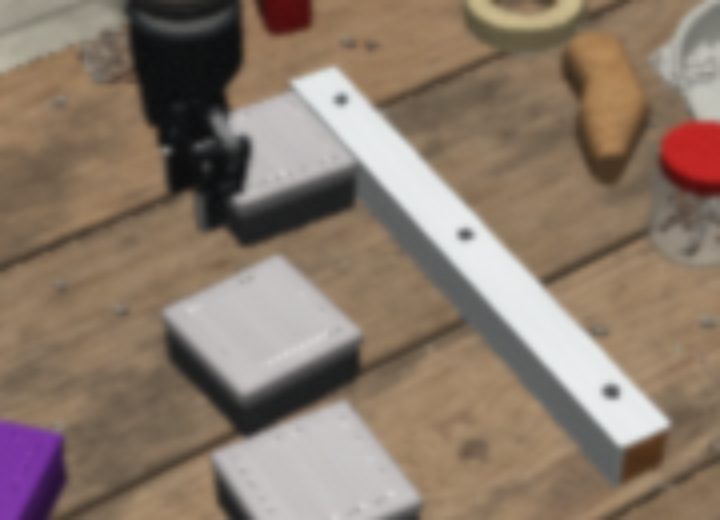

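The tin's rear edge, at crop pixels (300,90) to (355,160), is almost at the rail. The force has not risen yet, so I keep creeping in.

>>> send_rows(deltas="-0.0005 0 0 0;-0.001 0 0 0")

```text
t: 11.25
eef_pos: [0.5934, 0.2388, 0.0188]
tool_rot: [-0.003, 0.04, 0.999, -0.0]
contact_force: [-8.3, 1.2, 5.0]
gripper_width: 0.498
grasp_force: 4.0
```

>>> send_rows(deltas="-0.0005 0 0 0;-0.001 0 0 0")

```text
t: 11.45
eef_pos: [0.5945, 0.2386, 0.0188]
tool_rot: [-0.003, 0.04, 0.999, -0.0]
contact_force: [-7.8, 0.6, 4.8]
gripper_width: 0.501
grasp_force: 4.0
```

>>> send_rows(deltas="-0.0005 0 0 0;-0.001 0 0 0")

```text
t: 11.65
eef_pos: [0.5955, 0.2386, 0.0188]
tool_rot: [-0.003, 0.04, 0.999, -0.0]
contact_force: [-7.8, 0.1, 5.9]
gripper_width: 0.505
grasp_force: 4.0
```

>>> send_rows(deltas="-0.0005 0 0 0;-0.001 0 0 0")

```text
t: 11.85
eef_pos: [0.5964, 0.2385, 0.0188]
tool_rot: [-0.003, 0.04, 0.999, -0.0]
contact_force: [-7.5, 0.9, 4.5]
gripper_width: 0.505
grasp_force: 4.0
```

>>> send_rows(deltas="-0.0005 0 0 0;-0.001 0 0 0")

```text
t: 12.05
eef_pos: [0.5967, 0.2385, 0.0188]
tool_rot: [-0.003, 0.04, 0.999, -0.001]
contact_force: [-11.4, 0.7, 8.8]
gripper_width: 0.497
grasp_force: 5.7
```

>>> send_rows(deltas="-0.0005 0 0 0;-0.001 0 0 0")

```text
t: 12.25
eef_pos: [0.5967, 0.2385, 0.0188]
tool_rot: [-0.004, 0.04, 0.999, -0.001]
contact_force: [-14.3, -0.0, 10.7]
gripper_width: 0.5
grasp_force: 7.2
```

```bash
python3 -c "
from h import *
delta([.485,.246,.019])
for c in ['scene','side']:
    p=bot.read_camera(c);W=cloud(p)
    n=np.array([np.cos(np.radians(-4.4)),np.sin(np.radians(-4.4))]);e=np.array([-n[1],n[0]])
    N=W[...,:2]@n;E=W[...,:2]@e;Z=W[...,2]
    # tin top vs rail top: along strips at the tin's location
    e0=np.array([.64,.235])@e
    for a in (-.03,-.01,.01,.03):
        m=(abs(E-e0-a)<.006)&(N>.5)&(N<.75)&(Z>.02);i=np.argsort(N[m]);print(c,a,[(round(x,3),round(z,3)) for x,z in zip(N[m][i],Z[m][i])][::3][-18:])
    for a in (-.12,-.2):
        m=(abs(E-e0-a)<.01)&(N>.66)&(N<.75)&(Z>.036);print('rail',a,np.percentile(N[m],[2,98]))
"
```

```text
pos [0.5967 0.2385 0.0188] xang 175.4 F [-14.3   -0.03  10.71] d [ 0.1119 -0.0014  0.0007] t 12.25
scene -0.03 [(np.float64(0.661), np.float64(0.045)), (np.float64(0.663), np.float64(0.05)), (np.float64(0.665), np.float64(0.045)), (np.float64(0.669), np.float64(0.047)), (np.float64(0.673), np.float64(0.046)), (np.float64(0.676), np.float64(0.044)), (np.float64(0.678), np.float64(0.045)), (np.float64(0.685), np.float64(0.041)), (np.float64(0.689), np.float64(0.04)), (np.float64(0.692), np.float64(0.038)), (np.float64(0.695), np.float64(0.041)), (np.float64(0.696), np.float64(0.043)), (np.float64(0.699), np.float64(0.042)), (np.float64(0.703), np.float64(0.039)), (np.float64(0.706), np.float64(0.042)), (np.float64(0.71), np.float64(0.041)), (np.float64(0.713), np.float64(0.042)), (np.float64(0.717), np.float64(0.041))]
scene -0.01 [(np.float64(0.65), np.float64(0.049)), (np.float64(0.653), np.float64(0.044)), (np.float64(0.656), np.float64(0.047)), (np.float64(0.659), np.float64(0.046)), (np.float64(0.662), np.float64(0.045)), (np.float64(0.664), np.float64(0.05)), (np.float64(0.666), 
[... 4250 characters left out ...]
loat64(0.578), np.float64(0.069)), (np.float64(0.581), np.float64(0.034)), (np.float64(0.639), np.float64(0.052)), (np.float64(0.646), np.float64(0.05)), (np.float64(0.65), np.float64(0.049)), (np.float64(0.656), np.float64(0.048)), (np.float64(0.661), np.float64(0.047)), (np.float64(0.665), np.float64(0.048)), (np.float64(0.671), np.float64(0.049)), (np.float64(0.678), np.float64(0.047)), (np.float64(0.683), np.float64(0.048)), (np.float64(0.693), np.float64(0.044)), (np.float64(0.698), np.float64(0.045)), (np.float64(0.703), np.float64(0.046)), (np.float64(0.708), np.float64(0.048)), (np.float64(0.719), np.float64(0.04))]
rail -0.12 [0.6830726  0.72149919]
rail -0.2 [0.68298058 0.71990778]
```

The force rose to 14 N and motion stopped: the tin is against the rail. Backing straight off, then up.

>>> send_rows(deltas="0.002 0 0 0;0.006 0 0 0;0.015 0 0 0;0.03 0 0 0;0.05 0 0 0")

```text
t: 12.85
eef_pos: [0.5518, 0.2415, 0.0195]
tool_rot: [0.001, 0.041, 0.999, 0.0]
contact_force: [-0.6, 0.4, -0.4]
gripper_width: 0.5
grasp_force: 0.0
```

>>> send_rows(deltas="0.01 0 -0.04 0;0.01 0 -0.08 0;0.01 0 -0.12 0;0.01 0 -0.15 0;0.01 0 -0.15 0")

```text
t: 13.35
eef_pos: [0.5442, 0.2438, 0.1743]
tool_rot: [0.004, 0.041, 0.999, 0.002]
contact_force: [1.2, -0.2, 0.5]
gripper_width: 0.503
grasp_force: 0.0
```

```bash
python3 -c "
from h import *
delta([.485,.246,.019])
n=np.array([np.cos(np.radians(-4.4)),np.sin(np.radians(-4.4))]);e=np.array([-n[1],n[0]])
tins()
for c in ['scene','side']:
    p=bot.read_camera(c);W=cloud(p);N=W[...,:2]@n;E=W[...,:2]@e;Z=W[...,2];e0=np.array([.64,.235])@e
    m=(abs(E-e0)<.06)&(N>.56)&(N<.677)&(Z>.04)&(Z<.056);r=cv2.minAreaRect(np.c_[N,E][:0].astype(np.float32)) if 0 else cv2.minAreaRect(np.c_[N[m],E[m]].astype(np.float32));print(r)
    for a in (-.03,0,.03):
        k=m&(abs(E-e0-a)<.012);print(a,'near edge N',np.percentile(N[k],2))
    if c=='scene': cv2.imwrite('pics/e2.png',cv2.resize(cv2.cvtColor(p['img'][90:240,170:350],cv2.COLOR_RGB2BGR),None,fx=4,fy=4,interpolation=2))
"
```

```text
pos [0.5442 0.2438 0.1743] xang 175.28 F [ 1.21 -0.15  0.54] d [ 0.0604 -0.0035  0.1548] t 13.35
scene [0.661  0.0835] [0.4221 0.118 ] 90.0
scene [0.5481 0.0861] [0.0986 0.0992] 3.3
scene [ 0.5032 -0.0442] [0.0993 0.0973] 85.7
((0.6305575370788574, 0.28280362486839294), (0.09969989955425262, 0.09275954216718674), 89.82035827636719)
-0.03 near edge N 0.5861341515210006
0 near edge N 0.5851398792130349
0.03 near edge N 0.5861315636075891
((0.632219672203064, 0.28296953439712524), (0.0897882729768753, 0.10015155375003815), 0.16153033077716827)
-0.03 near edge N 0.5891651924090959
0 near edge N 0.5878729861930186
0.03 near edge N 0.5884553332923658
```

View pics/e2.png

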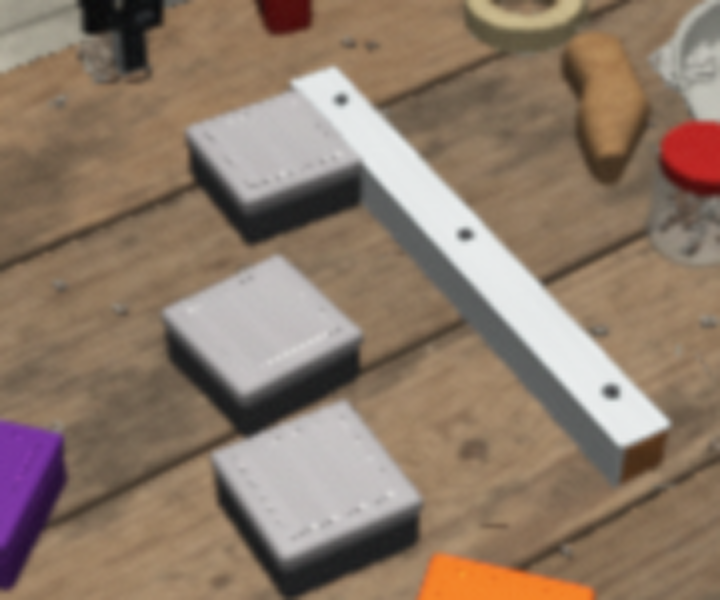

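The full tin sits flush along the rail, with its rear edge at crop pixels (300,90) to (362,165). The other two tins stand where they were, apart from the small nudge, so I am handing in.

```bash
python3 -c "
from station import bot
print(bot.hand_in())"
```

```text
the job is handed in; nothing more can be done
None
```

I pushed the left tin flush against the rail and handed the job in: it resisted with about 8 N (above the 3–4 N stated) against about 1 N for the middle tin, which moved about 13 mm; I did not nudge the third tin.

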